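Load the inspection nests and hold the loupe in focus

ROBOT

A 7-joint arm with a two-finger parallel gripper is mounted at the origin on a cart in front of the work surface, level with it; the furniture and walls round the work are solid. World frame = base frame: x ahead of the robot, y to its left, z up, the work surface at z = 0. Lengths are in m, angles in rad, forces in N, time in s.
With the tool pointing down it reaches from about 0.425 to 0.925 m from the base axis. Payload 6.8 kg.
Tool frame: the origin (TCP) lies midway between the tips of the shut fingers; the grasp point (between the pads) lies 19 mm behind it; x points along the fingers, y is the direction in which the jaws open and shut, and the axes are right-handed (so a half turn about x gives the same grasp; the last joint's range is limited). The gripper opens to 85 mm and grips with 20 to 120 N. Pads are 22 mm wide; open, the fingers measure 114 mm over their backs; the gripper's body (76 mm by 85 mm) begins 54 mm behind the grasp point. The pads swing forward as they close: fully open they stand 13 mm farther back than shut.
Start: joints at [1.081, 0.477, 0.022, 1.555, -0.011, 1.109, -0.083], TCP at [0.252, -0.626, 0.231] pointing down, gripper open.
Joint ranges: [-2.96, 2.96], [-0.34, 2.1], [-1.41, 1.46], [0.24, 2.44], [-1.37, 4.51], [0.17, 1.92], [-2.96, 2.96]. Speed limits (rad/s): [2.39, 2.39, 3.14, 3.14, 3.14, 3.14, 3.14].

INTERFACE

Orientations are given as a rotation vector (axis times angle).
In Python, from bench import r, viewer, nets gives the robot as it stands.
- The arm moves only by the shell command python3 -m pendant 'ROWS' [FORCE]. ROWS is JSON, one flat list of numbers, 5 for each row, row after row: the finger opening in mm, from 0 to 85.4, then the shift along the tool's x, y, z in mm, then the turn about the tool's x in rad. A call has 1 to 20 rows; each row shifts and turns the commanded pose from where the row before left it, along the tool's axes as they then stand; what a row does not reach is not made up. A row lasts 1/8 s, in which the tool goes at most 62.5 mm and 10.7 degrees, less where a joint would pass 70% of its speed; a pose out of reach is approached as far as the arm can. A call with a gripper value outside its range is refused whole. The fingers move at their own pace and stop on an object; FORCE is the grip in N (left out, the last holds). Time passes only in rows, so rows that do not move let the fingers close. It gives the time, the measured TCP pose, the force and the opening at its end, in the units of the state.
- r.get_obs(): the state, without advancing time (a new reading comes with each control period).
- viewer.grab_frame(name): name is "scene" or "top" or "wrist"; returns (picture, depth): 400x640x3 uint8, red, green, blue; 400x640 float32, m along the optical axis (not along the pixel's ray), 0 where there is no reading.
- viewer.calibration(name): a dict with "mtx" (3x3 intrinsics, pixels), "world_to_cam" (4x4, takes a point from world to camera coordinates). Camera axes: x right, y up, looking along -z (the intrinsics and any distortion apply to the point x, -y, -z); pixel columns grow to the right and rows downward; lengths in m; the calibration is good to about 2 mm. A picture is of the moment at which its call begins: read the wrist's pose just before it. calibration takes no time and is no camera call; for the wrist camera it gives the pose at the moment of the call.
- r.hand_in(): hands the job in, once; it reports no verdict.
Trained networks look in the newest picture that a camera, given by its name, has taken for a name from the list of things; names that differ only in an ending like _2 or _b are one class to them, and where a whole thing is asked for, a point or a joint stands for the part that bears it (a point fixed in the world has none). Each returns a list of dicts, best first, with "score" (0 to 1); they miss things now and then, are a little off and sometimes report something else, mostly with a low value. They report only what shows in the picture. A call takes as long as a camera call.
- nets.look_for(name, camera): "location" ([x, y, z] in m, in world coordinates, good to about 4 mm: the middle of the surface that is visible of it).
- nets.silhouettes(name, camera): "mask" (400x640 bool, what is visible of it).
The state is a dict: "clock": time; "joints": joint angles; "qvel": joint speeds; "tau": joint torques, N m; "tcp_pos": TCP position; "orientation": TCP orientation; "contact_force": force on the tool from outside, world axes, zero at the start; "moment": the same for the moment, N m; "grip_width": finger opening in m.
Only numpy, scipy, OpenCV 4.12 (cv2) and the standard library are available. Lean on these libraries where they do the work, as an engineer would, in place of code of your own. Each camera call takes 0.05 s, during which the arm holds its last target. There are 200 camera calls.

TASK

Set the two pin headers into the blue inspection nests, pins up and fully down in the pockets: first one into the nest with one dot, let go of it, then the other into the nest with two dots and let go of that too. Then pick up the black eye loupe and hold it level and the right way up, as it stood, centred above the header in the two-dot nest, with its lower rim at the height of the red pointer on the gauge post, and finish while still holding it there in the gripper. Leave the pointer setting, the transformer and the tape roll as they are.

Things in the scene. Friction and masses are not known exactly. Their poses are not given: they have to be found in the camera images.
- header_1_center (a point): Loose cream pin header, body 12 x 22 mm, 12 mm high, with five short metal pins on top that add 3 mm; about 12 g; stands on the bench, pins up. This point is the centre of the body, 6 mm above its underside; y runs along its 22 mm side, z up through the pins. The two headers are alike: either may go in either nest.
- header_2_center (a point): Loose cream pin header, body 12 x 22 mm, 12 mm high, with five short metal pins on top that add 3 mm; about 12 g; stands on the bench, pins up. This point is the centre of the body, 6 mm above its underside; y runs along its 22 mm side, z up through the pins. The two headers are alike: either may go in either nest.
- nest_1_pocket (a point): Middle of the pocket floor, 18 mm above the bench, of the fixed blue nest block with one white dot on top, robot side. The oblong pocket is 28 mm along x, 16 mm along y, 4 mm deep, with a 2 mm chamfer at its mouth; the block's top is 22 mm above the bench. A header stands in it upright, long side along x, 8 mm proud. z up. The nests stand 80 mm apart in either order.
- nest_2_pocket (a point): Middle of the pocket floor, 18 mm above the bench, of the fixed blue nest block with two white dots on top, robot side. The oblong pocket is 28 mm along x, 16 mm along y, 4 mm deep, with a 2 mm chamfer at its mouth; the block's top is 22 mm above the bench. A header stands in it upright, long side along x, 8 mm proud. z up. The nests stand 80 mm apart in either order.
- eye_loupe_center (a point): Loose black eye loupe, a round cup 41 mm across at its flared upper rim, a little narrower below, 26 mm high, about 30 g, standing on the bench with its narrow end (the lower rim) down. This point lies on its axis half-way up, 13 mm above the lower rim; z points up its axis.
- pointer_tip (a point): Tip of the flat red pointer, 3 mm thick, that marks the focal height; the point lies at mid-thickness. Its height, preset between 72 and 104 mm above the bench, is the height for the loupe's lower rim. It sticks out 40 mm towards the nests from a collar that slides on the gauge post with about 4 N of friction.
- jig: Fixed grey-painted base plate, 170 x 170 mm, 8 mm thick; origin under its centre on the bench, x towards the gauge post and parallel to the x of the nests. It carries the two nest blocks (52 x 50 mm, 14 mm high) side by side near the robot and, 117 mm behind the line of the pockets and mid-way between them, the 10 mm steel gauge post, whose top is 125 mm above the bench.
- mains_transformer_center (a point): Bystander: loose small transformer, dark core with yellow winding, 30 x 56 mm, 30 mm high; this point is its centre, 15 mm up.
- masking_tape_center (a point): Bystander: loose roll of cream masking tape lying flat, 105 mm across, 24 mm high; this point is its centre, 12 mm up.
- header_1: The header of header_1_center; origin in the middle of its underside.
- header_2: The header of header_2_center; origin in the middle of its underside.
- eye_loupe: The loupe of eye_loupe_center; origin in the middle of its lower rim.

How it is judged:
By the outcome, as a careful person would: the job done as asked, in the order asked, and still so for the second after the job is handed in, while the arm keeps its last pose, push and grip.
It also fails if it takes over 69 s, if anything falls off the work surface, if the arm or the gripper's body presses on something with over 40 N, if the wrist force passes 120 N, or if a joint passes its speed limit or range.

## Working session

There is one attempt and no reset: what is moved stays moved. The work goes in short steps, Python scripts to look and compute and a shell command to move; the robot and the scene stay as the last step left them, time stands still between calls to the robot, and variables do not carry over. Pictures are saved under pics/ and viewed, about 8 in all and at most 12, crops included, and the job is handed in when it is done.

```bash
mkdir -p pics; ls; cat > h.py <<'E'
import numpy as np, cv2
from bench import r, viewer, nets
from scipy.spatial.transform import Rotation as R
np.set_printoptions(precision=4,suppress=True)
def cloud(name,depth):
    c=viewer.calibration(name);K=c["mtx"];T=np.linalg.inv(c["world_to_cam"])
    v,u=np.mgrid[:400,:640];d=depth
    P=np.stack([(u-K[0,2])*d/K[0,0],-(v-K[1,2])*d/K[1,1],-d],-1)
    return P@T[:3,:3].T+T[:3,3]
def save(img,n): cv2.imwrite("pics/"+n,img[...,::-1])
E
python3 - <<'E'
from h import *
o=r.get_obs();print(o["clock"],o["tcp_pos"],o["orientation"],R.from_rotvec(o["orientation"]).as_matrix())
ims=[]
for n in("scene","top"):
    im,d=viewer.grab_frame(n);save(im,n+"0.png");np.save(n+"0.npy",d)
    print(n,viewer.calibration(n))
    for k in("header_1_center","nest_1_pocket","eye_loupe_center","pointer_tip","mains_transformer_center","masking_tape_center","jig"):
        print(k,[(x["location"],round(x["score"],2)) for x in nets.look_for(k,n)[:4]])
E
```

```text
pics
0.0 [ 0.2513 -0.6259  0.2303] [ 2.0126  0.3909 -2.0136] [[-0.0008  0.3726 -0.928 ]
 [ 0.0016 -0.928  -0.3726]
 [-1.     -0.0018  0.0001]]
scene {'mtx': array([[361.2436,   0.    , 311.3288],
       [  0.    , 361.2436, 198.472 ],
       [  0.    ,   0.    ,   1.    ]]), 'world_to_cam': array([[-0.806 , -0.5919, -0.0046,  0.4159],
       [ 0.328 , -0.4531,  0.8289, -0.2974],
       [-0.4927,  0.6666,  0.5594, -0.5396],
       [ 0.    ,  0.    ,  0.    ,  1.    ]])}
header_1_center [([0.4269, 0.1502, 0.0092], 0.55)]
nest_1_pocket [([0.542, -0.3178, 0.0174], 0.76), ([0.5949, -0.3704, 0.0043], 0.2)]
eye_loupe_center [([0.4724, -0.0834, 0.0186], 0.61)]
pointer_tip [([0.6373, -0.3908, 0.1071], 0.54)]
mains_transformer_center [([0.5711, 0.0957, 0.0274], 0.66)]
masking_tape_center [([0.7057, 0.1272, 0.021], 0.7), ([0.4713, -0.085, 0.0154], 0.18)]
jig [([0.5994, -0.3717, 0.0044], 0.78)]
top {'mtx': array([[424.8802,   0.    , 326.3882],
       [  0.    , 424.8802, 201.1978],
       [  0.    ,   0.    ,   1.    ]]), 'world_to_cam': array([[-0.022 , -0.9997,  0.0129, -0.1037],
       [ 0.9966, -0.0209,  0.0798, -0.5984],
       [-0.0795,  0.0146,  0.9967, -0.9853],
       [ 0.    ,  0.    ,  0.    ,  1.    ]])}
header_1_center [([0.4349, 0.1462, 0.0081], 0.55)]
nest_1_pocket [([0.5423, -0.319, 0.0186], 0.67)]
eye_loupe_center [([0.4733, -0.0873, 0.0138], 0.73), ([0.573, 0.0909, 0.0295], 0.28)]
pointer_tip []
mains_transformer_center []
masking_tape_center [([0.7168, 0.1234, 0.0193], 0.55)]
jig [([0.5928, -0.3712, 0.0081], 0.77)]
```

View pics/scene0.png

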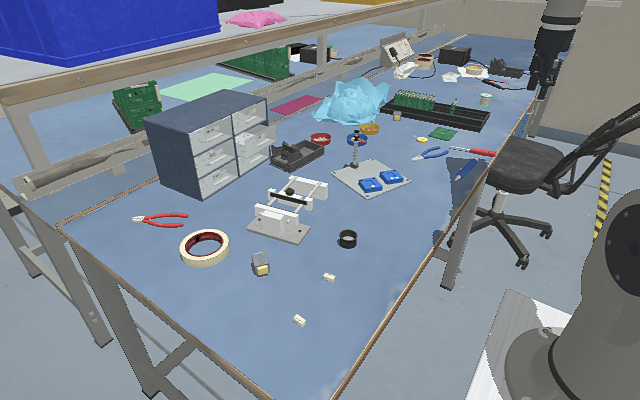

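View pics/top0.png

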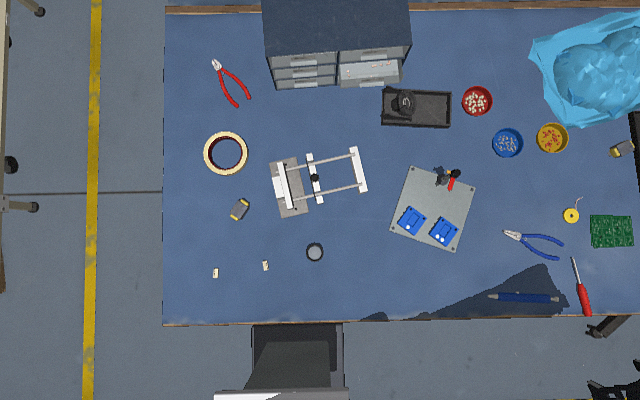

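The scene shows the headers at about (329,277) and (299,320), the loupe at (348,239), and the blue nests at (370,184) and (391,177), with the post behind them. In the top view the headers are at (265,265) and (215,273), the loupe at (315,252), the nests at (412,220) and (443,231), and the pointer near (450,185). Next I'll work out coarse positions.

```bash
cat >> h.py <<'E'
def yaw_now(o):
    m=R.from_rotvec(o["orientation"]).as_matrix(); return m, np.arctan2(m[1,1],m[0,1])
def plan(xy,z=None,yaw=None):
    """yaw: wanted world direction of tool y (mod pi). prints turn, then tool shifts mm after that turn"""
    o=r.get_obs();m,y=yaw_now(o);t=0
    if yaw is not None: t=-((yaw-y+np.pi/2)%np.pi-np.pi/2)
    m2=m@R.from_rotvec([t,0,0]).as_matrix()
    d=np.array([xy[0],xy[1],o["tcp_pos"][2] if z is None else z])-o["tcp_pos"]
    print("clk",o["clock"],"turn",round(t,3),"shift",(m2.T@d*1000).round(1),"J7",o["joints"][6].round(2))
def meas(P,mask,zlo,zhi):
    q=P[mask&(P[...,2]>zlo)&(P[...,2]<zhi)]
    (c,s,a)=cv2.minAreaRect((q[:,:2]*1000).astype(np.float32))
    return np.array(c)/1000,np.array(s),a,np.median(q[:,2])*1000,len(q)
E
python3 - <<'E'
from h import *
for n in("top","scene"):
    im=cv2.imread(f"pics/{n}0.png");d=np.load(n+"0.npy");P=cloud(n,d)
    hsv=cv2.cvtColor(im,cv2.COLOR_BGR2HSV)
    blue=(hsv[...,0]>100)&(hsv[...,0]<118)&(hsv[...,1]>170)
    boxes=dict(top=dict(n1=(398,205,427,238),n2=(429,215,460,247),hA=(258,257,272,273),hB=(208,265,222,280),lo=(303,240,328,264),ptr=(440,170,465,195)),
      scene=dict(n1=(355,175,382,195),n2=(379,168,404,187),hA=(320,270,338,285),hB=(290,312,308,328),lo=(335,226,360,252),ptr=(343,125,366,150)))[n]
    red=((hsv[...,0]<8)|(hsv[...,0]>172))&(hsv[...,1]>130)&(hsv[...,2]>90)
    cream=(hsv[...,2]>140)&(hsv[...,1]<90)
    for k,(a,b,c,e) in boxes.items():
        box=np.zeros((400,640),bool);box[b:e,a:c]=1
        col,lo,hi={'n':(blue,.015,.03),'h':(cream,.004,.03),'l':(box,.015,.05),'p':(red,.05,.13)}[k[0]]
        try: print(n,k,*meas(P,box&col,lo,hi))
        except Exception as ex: print(n,k,"x",(box&col).sum(),P[box&col][:5])
    if n=="top": print("table z",np.median(P[300:310,350:380,2]))
E
```

```text
top n1 [ 0.5463 -0.3188] [48.9379 51.6898] 52.5045051574707 21.212179185848612 417
top n2 [ 0.5183 -0.3941] [49.5295 52.1571] 52.69347381591797 21.011059295695688 408
top hA [0.4473 0.0322] [21.5324 11.3864] 8.47849178314209 11.760361638808225 42
top hB [0.4322 0.1524] [13.6047 19.2084] 87.30536651611328 11.155467289152732 43
top lo [ 0.475  -0.0854] [39.9257 38.1849] 43.337196350097656 25.344136377500103 86
top ptr [ 0.6229 -0.3905] [ 9.3229 29.6667] 69.3802261352539 103.67931931287112 57
table z 0.0017618142929716196
scene n1 [ 0.538  -0.3306] [87.5438 56.5192] 64.4016342163086 19.914906987430257 84
scene n2 [ 0.5245 -0.3721] [88.5849 59.8629] 68.36363220214844 20.8170829746398 90
scene hA [0.4494 0.0306] [31.7058 37.783 ] 27.93511199951172 11.149478789734935 81
scene hB [0.4353 0.1501] [28.2426 33.702 ] 43.853599548339844 11.5289952307579 100
scene lo [ 0.4737 -0.0836] [41.1314 40.6634] 65.77445983886719 22.53162330806213 157
scene ptr [ 0.6226 -0.3885] [ 9.1062 30.9816] 69.00802612304688 104.67118560635701 19
```

```bash
python3 -m pendant '[85,0,-14,-50,0, 85,0,-14,-50,0, 85,0,-14,-50,0, 85,0,-14,-50,0, 85,0,-14,-50,0, 85,0,-14,-50,0, 85,0,-14,-50,0,85,0,0,0,0, 85,0,0,0,0]' 40
python3 - <<'E'
from h import *
im,d=viewer.grab_frame("wrist");save(im,"w1.png");np.save("w1.npy",d)
P=cloud("wrist",d);np.save("w1P.npy",P)
T=np.linalg.inv(viewer.calibration("wrist")["world_to_cam"]);o=r.get_obs();m,_=yaw_now(o)
print("cam in tool",m.T@(T[:3,3]-o["tcp_pos"]),m.T@-T[:3,2],m.T@T[:3,1])
E
```

```text
clock: 1.92
tcp_pos: [0.5393, -0.4055, 0.2312]
orientation: [2.012, 0.388, -2.013]
contact_force: [-0.9, -0.8, 0.2]
grip_width: 0.0851
cam in tool [-0.1422  0.0006 -0.0825] [ 0.947  -0.0009  0.3213] [ 0.3213  0.0003 -0.947 ]
```

View pics/w1.png

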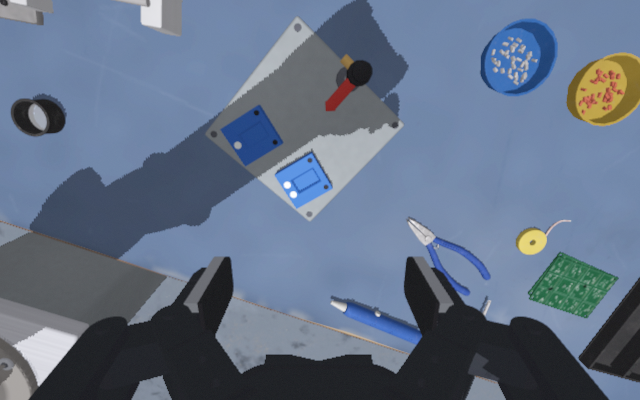

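The wrist view shows one white dot at (238,145) on the nest with the greater y, and two dots at (288,188) on the other nest. The pointer runs from its tip at (330,108) to the post at (358,72).

```bash
python3 - <<'E'
from h import *
im=cv2.imread("pics/w1.png");P=np.load("w1P.npy");hsv=cv2.cvtColor(im,cv2.COLOR_BGR2HSV)
def bx(a,b,c,e):
    m=np.zeros((400,640),bool);m[b:e,a:c]=1;return m
blue=(hsv[...,0]>100)&(hsv[...,0]<118)&(hsv[...,1]>150)
red=((hsv[...,0]<8)|(hsv[...,0]>172))&(hsv[...,1]>130)
for n,b in(("n1",bx(210,95,292,172)),("n2",bx(270,145,340,212))):
    print(n,"block",*meas(P,b,.0195,.03)); q=P[b&(P[...,2]>.0205)&(P[...,2]<.03)]
    c=q[:,:2].mean(0); print("mean",c, "pocket",*meas(P,b&(np.hypot(P[...,0]-c[0],P[...,1]-c[1])<.018),.0155,.0188))
print("ptr",*meas(P,bx(315,75,375,115)&red,.05,.13))
q=P[bx(315,75,375,115)&red];ax=np.array([np.cos(-.356),np.sin(-.356)]);s=q[:,:2]@ax;print("tip pt",q[s.argmin()],np.percentile(q[:,2],[5,50,95]))
for n,b in(("table",bx(180,40,220,80)),("plate",bx(270,60,300,90))): print(n,np.median(P[b][:,2]))
print("loupe",*meas(P,bx(5,90,72,140),.018,.05))
E
```

```text
n1 block [ 0.5354 -0.3343] [83.0945 52.608 ] 51.942100524902344 21.57434577034467 1709
mean [ 0.5449 -0.3224] pocket [ 0.5476 -0.3227] [16.0388 28.1697] 52.6560173034668 17.574413746845874 312
n2 block [ 0.5271 -0.3837] [82.0012 52.4385] 52.57154846191406 21.617750275518432 1473
mean [ 0.518  -0.3945] pocket [ 0.5194 -0.398 ] [15.6935 28.6503] 53.470096588134766 17.66817520292191 273
ptr [ 0.6208 -0.3921] [ 9.579  30.4452] 69.47891998291016 104.18176900901632 397
tip pt [ 0.6064 -0.387   0.104 ] [0.1029 0.1042 0.1053]
table 0.0015668468352299236
plate 0.00746850579965011
loupe [ 0.4752 -0.0872] [40.8187 41.126 ] 10.153037071228027 24.7417276791837 643
```

```bash
python3 - <<'E'
from h import *
im=cv2.imread("pics/w1.png")[0:230,190:420];P=np.load("w1P.npy")
a=cv2.resize(im,None,fx=2.6,fy=2.6,interpolation=cv2.INTER_CUBIC);cv2.imwrite("pics/c1.png",a)
E
```

```text
(no output)
```

View pics/c1.png

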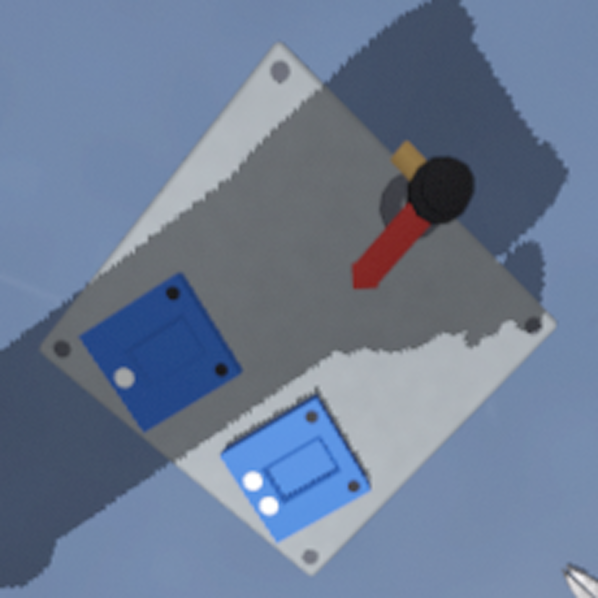

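The blocks are visibly turned about 17° relative to the plate. The measured pocket long axis is at about -37.3°, so I'll use that measured angle. Next is the first header.

```bash
python3 -m pendant '[85,0,-49,-6,0, 85,0,-49,-6,0, 85,0,-49,-6,0, 85,0,-49,-6,0, 85,0,-49,-6,0, 85,0,-49,-6,0, 85,0,-49,-6,0,85,0,-49,-6,0, 85,0,-49,-6,0, 85,30,0,0,0, 85,30,0,0,0, 85,0,0,0,0, 85,0,0,0,0]'
python3 - <<'E'
from h import *
im,d=viewer.grab_frame("wrist");save(im,"w2.png");np.save("w2.npy",d)
P=cloud("wrist",d);np.save("w2P.npy",P)
o=r.get_obs();print(o["joints"])
for c in ((.4473,.0322),(.4322,.1524)):
    near=(np.hypot(P[...,0]-c[0],P[...,1]-c[1])<.03)
    try:print(*meas(P,near,.008,.0135));print(np.median(P[near&(P[...,2]<.005)][:,2]),np.argwhere(near&(P[...,2]>.008)).mean(0))
    except Exception as e: print(e)
E
```

```text
clock: 3.6
tcp_pos: [0.4262, 0.0235, 0.1723]
orientation: [2.015, 0.387, -2.012]
contact_force: [-0.3, 1.0, 0.3]
grip_width: 0.0851
[ 0.1054  0.1635 -0.3347  2.1627  0.0736  0.8236 -1.4658]
[0.4478 0.0322] [21.8965 10.9766] 9.287530899047852 11.875690433892972 227
0.001848556952539021 [372.9914 314.6831]
[0.4324 0.1501] [11.3688 22.1091] 86.71126556396484 11.690901539272131 264
0.0018954943563453397 [127.6312 200.8369]
```

View pics/w2.png

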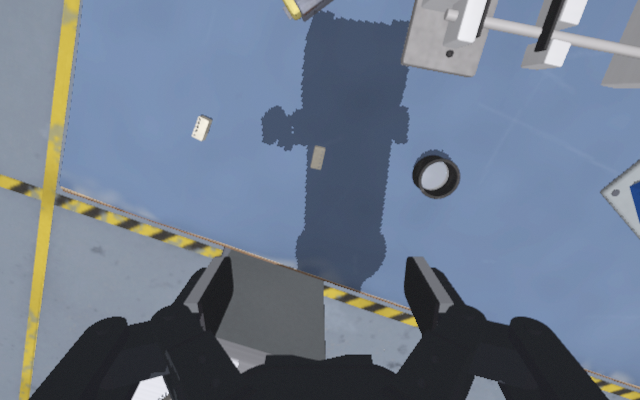

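The wrist view has header A at (318,157), header B at (202,127) and the loupe at (436,176), all free of clutter. I'll grasp header A with the jaws across its 12 mm side.

```bash
python3 - <<'E'
from h import *
plan((.4478,.0322),.006,np.radians(99.3))
E
```

```text
clk 3.65 turn 0.218 shift [166.6  -5.  -22. ] J7 -1.47
```

```bash
python3 -m pendant '[45,0,0,0,0.109, 45,0,0,0,0.109, 45,40,-5,-22,0, 45,50,0,0,0, 45,40,0,0,0, 45,0,0,0,0, 45,0,0,0,0]' 30
python3 - <<'E'
from h import *
plan((.4478,.0322),.006,np.radians(99.3))
im,d=viewer.grab_frame("wrist");save(im,"w3.png")
P=cloud("wrist",d)
print(*meas(P,(np.hypot(P[...,0]-.4478,P[...,1]-.0322)<.02),.008,.0135))
E
```

```text
clock: 4.53
tcp_pos: [0.4479, 0.0329, 0.0429]
orientation: [2.139, 0.175, -2.134]
contact_force: [-0.3, -0.3, 0.8]
grip_width: 0.0448
clk 4.525 turn 0.001 shift [36.9  0.6  0.3] J7 -1.82
[0.448  0.0322] [21.7941 10.7223] 9.752337455749512 11.977369882277655 535
```

View pics/w3.png

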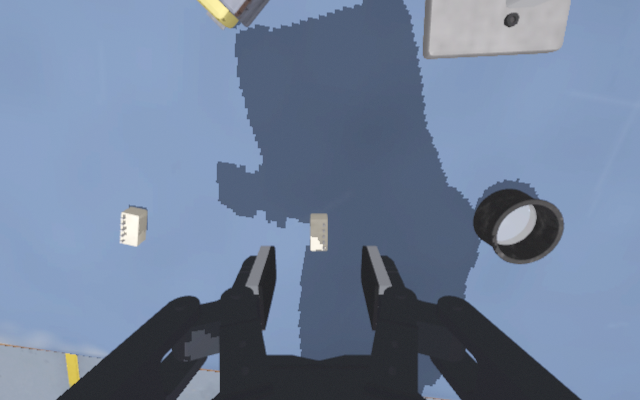

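Header A sits between the jaws at (319,232), square to them. I'll descend and grip.

```bash
python3 -m pendant '[45,20,0.6,0,0, 45,17,0,0,0, 45,0,0,0,0, 0,0,0,0,0, 0,0,0,0,0, 0,0,0,0,0, 0,0,0,0,0, 0,0,0,0,0]' 30
python3 -m pendant '[0,-40,0,0,0, 0,-55,0,0,0, 0,-15,0,0,0, 0,0,0,0,0]'
python3 - <<'E'
from h import *
plan((.547,-.3215),.116,np.radians(52.6))
im,d=viewer.grab_frame("wrist");save(im,"w4.png")
E
```

```text
clock: 5.58
tcp_pos: [0.4475, 0.0323, 0.0055]
orientation: [2.138, 0.175, -2.134]
contact_force: [-1.4, -0.7, 8.3]
grip_width: 0.0094
clock: 6.08
tcp_pos: [0.4473, 0.0321, 0.1153]
orientation: [2.139, 0.175, -2.133]
contact_force: [-0.6, -0.3, -0.1]
grip_width: 0.0101
clk 6.075 turn 0.816 shift [  -0.4  220.4 -294. ] J7 -1.75
```

View pics/w4.png

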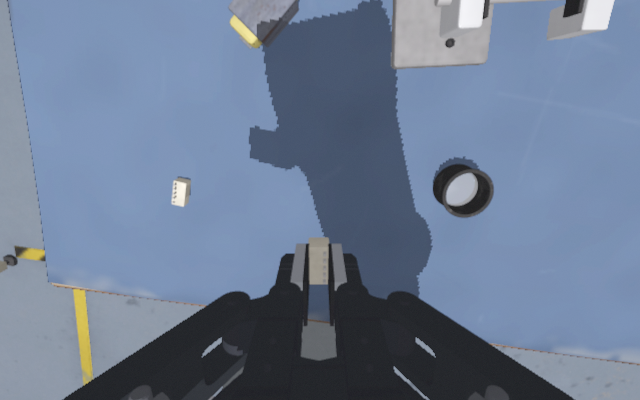

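Header A is held level at (318,262). Now I'll measure its pose in the hand.

```bash
cat >> h.py <<'E'
def held():
    o=r.get_obs();m,_=yaw_now(o)
    im,d=viewer.grab_frame("wrist");P=cloud("wrist",d);Q=(P-o["tcp_pos"])@m
    hsv=cv2.cvtColor(im[...,::-1].copy(),cv2.COLOR_BGR2HSV)
    b=np.zeros((400,640),bool);b[225:300,300:340]=1
    mk=b&(hsv[...,0]>8)&(hsv[...,0]<32)&(hsv[...,1]>40)&(d>0)&(np.abs(Q[...,1])<.012)&(np.abs(Q[...,0])<.03)
    q=Q[mk]*1000;print(mk.sum(),"tool x pct",np.percentile(q[:,0],[2,10,25,50,75,90]),"y",np.percentile(q[:,1],[2,50,98]),"z",np.percentile(q[:,2],[1,50,99]))
    t=q[q[:,0]<np.percentile(q[:,0],25)+4];print("slope top",np.polyfit(t[:,2],t[:,0],1),np.polyfit(t[:,1],t[:,0],1))
E
python3 - <<'E'
from h import *
held()
E
```

```text
Traceback (most recent call last):
  File "h.py", line 30, in held
    q=Q[mk]*1000;print(mk.sum(),"tool x pct",np.percentile(q[:,0],[2,10,25,50,75,90]),"y",np.percentile(q[:,1],[2,50,98]),"z",np.percentile(q[:,2],[1,50,99]))
                                             ~~~~~~~~~~~~~^^^^^^^^^^^^^^^^^^^^^^^^^^^
IndexError: index -1 is out of bounds for axis 0 with size 0
```

```bash
python3 - <<'E'
from h import *
o=r.get_obs();m,_=yaw_now(o)
im,d=viewer.grab_frame("wrist");P=cloud("wrist",d);Q=(P-o["tcp_pos"])@m*1000
for v in range(228,300,4): print(v,im[v,318],d[v,318].round(3),Q[v,318], Q[v,309][:2])
E
```

```text
228 [123 146 181] 0.279 [112.97     0.1265  33.5026] [112.1276  -8.1177]
232 [122 145 180] 0.28 [113.4338   0.123   37.7601] [112.8699  -8.1843]
236 [122 145 179] 0.281 [112.4499   0.1217  41.365 ] [112.2298  -8.2041]
240 [144 139 129] 0.157 [  0.2136   0.2921 -11.0202] [ 1.7383 -4.437 ]
244 [149 144 134] 0.154 [ -3.8231   0.2967 -10.8022] [-2.8666 -4.3015]
248 [161 156 146] 0.154 [-4.6182  0.2964 -8.9572] [-6.0826 -4.213 ]
252 [159 154 143] 0.154 [-5.2633  0.2959 -7.034 ] [-5.4385 -4.2587]
256 [158 153 143] 0.154 [-5.9311  0.2954 -5.1235] [-5.5892 -4.2768]
260 [156 150 140] 0.154 [-6.4833  0.2947 -3.1456] [-6.2244 -4.2781]
264 [157 152 141] 0.156 [-5.3434  0.2913 -0.143 ] [-5.412  -4.3307]
268 [157 151 140] 0.156 [-5.7007  0.2903  1.992 ] [-4.946  -4.3715]
272 [157 153 142] 0.156 [-6.5044  0.29    3.8528] [-6.1709 -4.352 ]
276 [157 152 142] 0.158 [-5.498   0.2867  6.8959] [-7.361  -4.3336]
280 [158 153 143] 0.158 [-5.9868  0.2859  8.9911] [-6.4071 -4.3927]
284 [117 118 122] 0.297 [112.4208   0.0863  93.3256] [-9.1166 -4.319 ]
288 [ 71  85 108] 0.298 [111.7158   0.0844  97.438 ] [111.3029  -8.7501]
292 [ 69  82 106] 0.299 [111.3607   0.0818 101.8259] [112.963   -8.8588]
296 [ 71  83 106] 0.302 [112.3186   0.077  107.2277] [111.0146  -8.8351]
```

Header A's top reads 5.8 mm above the TCP, so its underside is 6.2 mm below it. It is level and centred to within 1 mm. Next I'll move to an offset viewing pose by nest 1.

```bash
python3 -m pendant '[0,-15,0,0,0.163, 0,-15,0,0,0.163, 0,0,0,0,0.163, 0,0,0,0,0.163, 0,0,0,0,0.164, 0,0,36,-42,0, 0,0,36,-42,0, 0,0,36,-42,0, 0,0,36,-42,0, 0,0,36,-42,0, 0,0,40,-44,0, 0,0,0,0,0, 0,0,0,0,0]'
python3 - <<'E'
from h import *
o=r.get_obs();print(o["joints"])
im,d=viewer.grab_frame("wrist");save(im,"w5.png")
P=cloud("wrist",d);np.save("w5P.npy",P)
m,y=yaw_now(o);print("yaw",np.degrees(y))
for n,c in(("n1",(.547,-.3215)),("n2",(.519,-.397))):
    b=np.hypot(P[...,0]-c[0],P[...,1]-c[1])<.019
    print(n,*meas(P,b,.0155,.019)); b=np.hypot(P[...,0]-c[0],P[...,1]-c[1])<.04;print(*meas(P,b,.0195,.026))
plan((.547,-.3215),.146,np.radians(52.6))
E
```

```text
clock: 7.85
tcp_pos: [0.5141, -0.2958, 0.1424]
orientation: [-1.843, 0.624, 1.849]
contact_force: [-0.0, 0.4, -0.5]
grip_width: 0.0098
[ 0.431   0.4428 -0.0179  1.8352  0.0096  0.8672 -1.8144]
yaw -127.36701728924156
n1 [ 0.5483 -0.321 ] [15.9807 27.7327] 53.013065338134766 17.970081944639947 563
[ 0.5463 -0.3196] [50.0972 51.4442] 52.69636154174805 21.96115553886624 2850
n2 [ 0.5203 -0.3968] [16.5159 28.0303] 53.7730827331543 17.978883705697502 586
[ 0.5185 -0.3949] [50.8408 51.6726] 52.68279266357422 21.945021039516234 3181
clk 7.9 turn 0.002 shift [ -3.3   1.3 -42. ] J7 -1.81
```

View pics/w5.png

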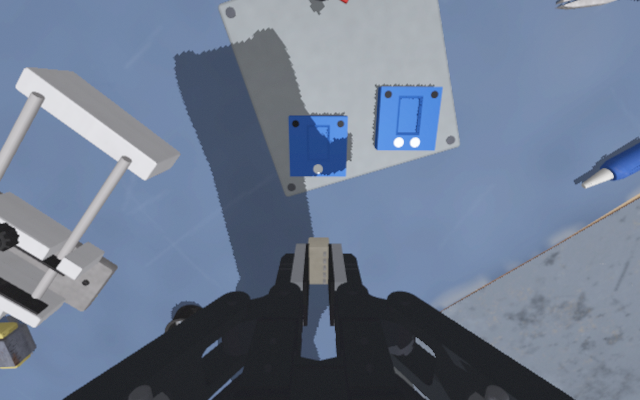

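The view shows nest 1 at (318,146) and nest 2 at (408,118), square to the image, with the held header at (319,262). I'll move above nest 1.

```bash
python3 -m pendant '[0,20,1,-21,0, 0,20,0,-21,0, 0,20,0,0,0, 0,20,0,0,0, 0,0,0,0,0, 0,0,0,0,0]'
python3 - <<'E'
from h import *
plan((.5483,-.3210),.0245,np.radians(52.8))
o=r.get_obs();m,_=yaw_now(o)
im,d=viewer.grab_frame("wrist");save(im[150:350,220:420],"w6.png");P=cloud("wrist",d)
c=(.5483,-.321);b=np.hypot(P[...,0]-c[0],P[...,1]-c[1])<.042;mm=meas(P,b,.0195,.026);print(mm)
q=(P[b&(P[...,2]>.0195)&(P[...,2]<.026)]-o["tcp_pos"])@m*1000;print("block in tool y",np.percentile(q[:,1],[.5,99.5]),"z",np.percentile(q[:,2],[.5,99.5]))
E
```

```text
clock: 8.65
tcp_pos: [0.5477, -0.3228, 0.0648]
orientation: [-1.847, 0.624, 1.846]
contact_force: [0.6, 0.0, 0.3]
grip_width: 0.0096
clk 8.65 turn -0.003 shift [40.3 -1.8  0.7] J7 -1.8
(array([ 0.549 , -0.3228]), array([50.2717, 46.2028]), 52.74365234375, np.float64(21.988776239338982), 3188)
block in tool y [-25.6034  24.1525] z [-23.8149  19.1378]
```

```bash
python3 -m pendant '[0,15,-1.3,0.8,0, 0,12,0,0,0, 0,4,0,0,0, 0,3,0,0,0, 0,3,0,0,0, 0,2,0,0,0, 0,1,0,0,0, 0,0,0,0,0]'
python3 - <<'E'
from h import *
plan((.5483,-.3210),.0245,np.radians(52.8))
im,d=viewer.grab_frame("wrist");save(cv2.resize(im[150:350,220:420],None,fx=2.5,fy=2.5),"w7.png")
E
```

```text
clock: 9.7
tcp_pos: [0.5479, -0.3216, 0.0244]
orientation: [-1.846, 0.624, 1.846]
contact_force: [-0.9, 0.7, -0.2]
grip_width: 0.0098
clk 9.7 turn -0.003 shift [-0.1 -0.7  0. ] J7 -1.8
```

View pics/w7.png

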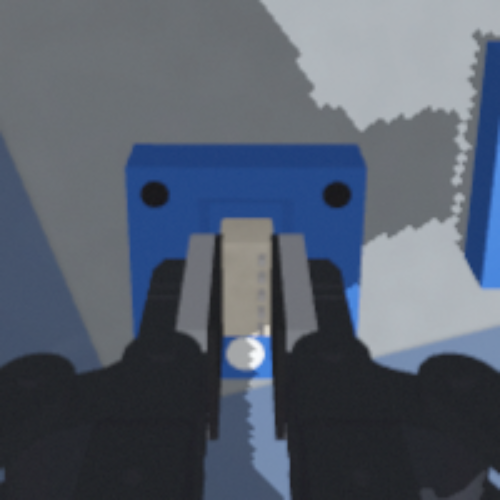

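Header A is in pocket 1 with no contact force. It is centred on the block, 246 against 247 px in the crop, with pocket rim showing ahead of it. I'll release and rise.

```bash
python3 -m pendant '[0,0.4,0,0,0, 34,0,0,0,0, 34,0,0,0,0, 34,0,0,0,0, 34,-30,0,0,0, 34,-50,0,0,0, 34,-50,0,20,0, 34,0,0,0,0, 34,0,0,0,0]'
python3 - <<'E'
from h import *
o=r.get_obs()
im,d=viewer.grab_frame("wrist");P=cloud("wrist",d)
c=(.5483,-.321);b=np.hypot(P[...,0]-c[0],P[...,1]-c[1])<.02
print("hdr1",*meas(P,b,.0245,.028),"pins/high",*meas(P,b,.0235,.036));
b=np.hypot(P[...,0]-c[0],P[...,1]-c[1])<.034;print(*meas(P,b,.0195,.0232))
plan((.4324,.1501),.146,np.radians(86.7))
E
```

```text
clock: 10.88
tcp_pos: [0.5318, -0.3093, 0.1537]
orientation: [-1.846, 0.624, 1.846]
contact_force: [-0.3, 0.2, -0.1]
grip_width: 0.0339
hdr1 [ 0.547  -0.3221] [ 9.8563 21.7717] 53.09623718261719 27.6734977896472 48 pins/high [ 0.5471 -0.322 ] [10.0272 21.806 ] 52.72691345214844 28.738006641839814 300
[ 0.5454 -0.3205] [49.9108 51.6977] 52.6812858581543 20.774984184925515 2273
clk 10.925 turn -0.595 shift [   7.3 -452.8  125.3] J7 -1.8
```

```bash
python3 - <<'E'
from h import *
im,d=viewer.grab_frame("wrist");P=cloud("wrist",d)
c=(.5471,-.322);u=np.array([np.cos(-.651),np.sin(-.651)]);v=np.array([-u[1],u[0]])
D=P[...,:2]-c;a=D@u*1000;b=D@v*1000;z=P[...,2]*1000
for lo in range(-26,27,3):
    row=[]
    for yl in range(-12,12,3):
        k=(a>=lo)&(a<lo+3)&(b>=yl)&(b<yl+3);row.append(f"{np.median(z[k]):5.1f}" if k.sum()>2 else "  -  ")
    print(lo,*row)
for n,s in (("plate",(np.abs(a-40)<6)&(np.abs(b)<10)),("table",(np.hypot(P[...,0]-.44,P[...,1]+.30)<.02))): print(n,np.median(z[s]))
save(cv2.resize(im[60:300,200:500],None,fx=2.5,fy=2.5,interpolation=cv2.INTER_CUBIC),"w8.png")
E
```

```text
-26  21.4  21.0  20.7  21.4  21.6  21.1  21.2  21.2
-23  21.2  21.8  21.8  21.7  21.5  21.4  21.5  21.4
-20  20.9  21.2  21.0  21.6  21.5  21.2  21.0  21.3
-17  21.0  20.5  20.9  20.9  20.8  20.8  20.6  21.1
-14  21.1  19.3  21.0   -     -     -    18.5  20.6
-11 230.4 233.2 233.5 233.6 233.8 233.4 233.0 231.5
-8 231.3 233.0 236.5 235.3 234.6 235.6 235.4 233.0
-5 237.6  18.9  29.4  29.3  29.6  28.4  17.8 238.6
-2 244.0 244.2  29.4  29.0  28.9  28.6  17.2 244.4
1  21.4  19.0  30.0  29.3  29.5  28.8  17.9  20.7
4  21.2  18.4  29.2  29.3  28.6  28.7  17.7  20.9
7  20.6  17.9  29.6  29.2  29.5  28.5  17.8  21.1
10  21.3  17.8  18.9  20.7  23.1  18.0  17.7  20.7
13  21.1  19.4  17.5  17.3  16.9  17.5  19.0  20.6
16  21.1  21.0  21.5  21.6  21.0  21.1  20.9  21.0
19  21.4  20.7  21.1  21.1  21.2  21.2  21.1  21.2
22  18.9  15.2  18.5  19.0  19.4  15.3  15.4  19.8
25   7.2   7.1   7.2   7.0   7.2   7.7   7.2   7.2
plate 7.068921687873098
table 1.3460529085740358
```

View pics/w8.png

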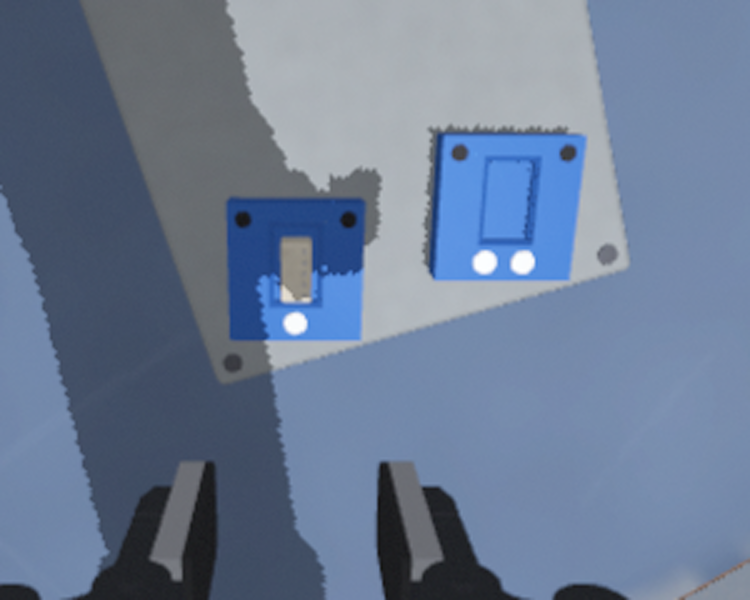

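Header 1's top stands 8.1 mm above the block top, which matches the 8 mm proud stated, and it lies square in the pocket at (296,270) in the crop. Now header B.

```bash
python3 -m pendant '[45,0,0,0,-0.149, 45,0,0,0,-0.149, 45,0,0,0,-0.149, 45,0,0,0,-0.148, 45,0,-50,14,0, 45,0,-50,14,0, 45,0,-50,14,0, 45,0,-50,14,0, 45,0,-50,14,0, 45,0,-50,14,0, 45,0,-50,14,0, 45,0,-50,14,0, 45,0,-50,13,0, 45,50,-3,0,0, 45,40,0,0,0, 45,0,0,0,0, 45,0,0,0,0]'
python3 - <<'E'
from h import *
im,d=viewer.grab_frame("wrist")
P=cloud("wrist",d)
mm=meas(P,(np.hypot(P[...,0]-.4324,P[...,1]-.1501)<.02),.008,.0135);print(*mm)
plan(mm[0],.006,np.radians(86.7));print(r.get_obs()["joints"],r.get_obs()["tcp_pos"])
E
```

```text
clock: 13.1
tcp_pos: [0.4335, 0.1501, 0.0644]
orientation: [-2.192, 0.063, 2.192]
contact_force: [-0.3, 0.0, 0.1]
grip_width: 0.045
[0.4327 0.1498] [10.4961 22.1786] 86.31006622314453 12.152766662559808 436
clk 13.15 turn -0.0 shift [59.   0.6  1.3] J7 -2.32
[-0.1846  0.3992 -0.3367  2.1761  0.2305  0.5973 -2.3165] [0.434  0.1503 0.065 ]
```

```bash
python3 -m pendant '[45,22,0.5,1,0, 45,25,0,0,0, 45,12,0,0,0, 45,0,0,0,0, 0,0,0,0,0, 0,0,0,0,0, 0,0,0,0,0, 0,0,0,0,0, 0,0,0,0,0]' 30
python3 -m pendant '[0,-40,0,0,0, 0,-55,0,0,0, 0,-45,0,0,0, 0,0,0,0,0]'
python3 - <<'E'
from h import *
o=r.get_obs();m,_=yaw_now(o)
im,d=viewer.grab_frame("wrist");P=cloud("wrist",d);Q=(P-o["tcp_pos"])@m*1000
for v in range(232,296,4): print(v,Q[v,319], Q[v,309][:2])
plan((.5197,-.3965),.146,np.radians(52.7));plan((.5197-.033,-.3965+.025),.146,np.radians(52.7))
E
```

```text
clock: 14.28
tcp_pos: [0.4327, 0.1498, 0.0058]
orientation: [-2.194, 0.062, 2.19]
contact_force: [-0.8, -0.7, 5.4]
grip_width: 0.0101
clock: 14.78
tcp_pos: [0.4345, 0.1505, 0.1486]
orientation: [-2.199, 0.06, 2.183]
contact_force: [0.0, 0.1, -0.6]
grip_width: 0.0098
232 [149.1214   2.2729  55.1503] [148.4473  -8.1966]
236 [147.4658   2.2675  58.976 ] [147.7471  -8.2221]
240 [ 4.2361  1.677  -8.8981] [-139.9818    1.0811]
244 [-0.7997  1.6569 -9.1728] [-0.9197 -3.4624]
248 [-4.7151  1.6414 -8.987 ] [-3.4612 -3.4028]
252 [-4.8318  1.6416 -6.7978] [-4.817  -3.3817]
256 [-4.488   1.6437 -4.3269] [-3.5706 -3.4468]
260 [-3.9153  1.6467 -1.6872] [-3.495  -3.4734]
264 [-4.2089  1.6462  0.469 ] [-3.6005 -3.4943]
268 [-3.9711  1.6479  2.9697] [-4.3165 -3.4947]
272 [-5.4331  1.6425  4.4112] [-6.0373 -3.4611]
276 [-3.1357  1.6528  8.3035] [-5.0055 -3.5209]
280 [-4.3681  1.6484  9.9112] [-7.6629 -3.4549]
284 [148.0775   2.2877 118.3407] [-6.905  -3.5059]
288 [147.8658   2.2884 123.4347] [147.2086  -8.8724]
292 [899.673    5.4474 678.9256] [902.8046 -35.2595]
clk 14.825 turn 0.593 shift [   0.4  382.1 -399.9] J7 -2.24
clk 14.825 turn 0.593 shift [   0.3  382.2 -358.5] J7 -2.24
```

```bash
python3 -m pendant '[0,0,0,0,0.148, 0,0,0,0,0.148, 0,0,0,0,0.148, 0,0,0,0,0.149, 0,0,42,-40,0, 0,0,42,-40,0, 0,0,42,-40,0, 0,0,42,-40,0, 0,0,42,-40,0, 0,0,42,-40,0, 0,0,42,-40,0, 0,0,44,-39,0, 0,0,44,-39,0, 0,0,0,0,0, 0,0,0,0,0, 0,0,0,0,0]'
python3 - <<'E'
from h import *
o=r.get_obs();m,_=yaw_now(o)
im,d=viewer.grab_frame("wrist");P=cloud("wrist",d);Q=(P-o["tcp_pos"])@m*1000
for v in range(240,288,6): print(v,Q[v,319], Q[v,309][:2])
for n,c in(("n1",(.547,-.322)),("n2",(.520,-.3965))):
    b=np.hypot(P[...,0]-c[0],P[...,1]-c[1])<.019
    print(n,*meas(P,b,.015,.0185)); b=np.hypot(P[...,0]-c[0],P[...,1]-c[1])<.04;print(*meas(P,b,.0195,.026))
plan((.5203,-.3968),.065,np.radians(52.7))
E
```

```text
clock: 16.82
tcp_pos: [0.4859, -0.3691, 0.1442]
orientation: [-1.847, 0.62, 1.85]
contact_force: [-0.2, -0.3, -0.5]
grip_width: 0.0095
240 [  1.6776   0.7752 -10.7686] [ 1.995  -4.5103]
246 [ -4.9197   0.7531 -10.7048] [-4.9017 -4.317 ]
252 [-6.0544  0.7503 -7.9113] [-6.5941 -4.2952]
258 [-5.7302  0.7527 -4.286 ] [-6.1962 -4.3436]
264 [-7.4959  0.7477 -1.8508] [-5.6494 -4.3979]
270 [-5.7933  0.755   2.7189] [-7.3112 -4.3772]
276 [-6.5676  0.7535  5.8112] [-9.265 -4.346]
282 [-5.5443  0.7585 10.1379] [-9.5298 -4.3731]
n1 [ 0.5484 -0.3224] [15.5901 26.9828] 53.0378303527832 17.727186113225656 116
[ 0.5461 -0.3207] [50.6049 52.6871] 52.37440490722656 21.815516203373075 2714
n2 [ 0.5202 -0.3975] [15.7533 27.9199] 52.45551681518555 17.75225577166939 478
[ 0.5181 -0.3957] [50.1096 52.4429] 52.41063690185547 21.88893906372108 2850
clk 16.875 turn 0.003 shift [ 79.4   1.2 -44.1] J7 -1.69
```

```bash
python3 -m pendant '[0,20,1.2,-22,0, 0,20,0,-22,0, 0,20,0,0,0, 0,20,0,0,0, 0,0,0,0,0, 0,0,0,0,0]'
python3 - <<'E'
from h import *
plan((.5200,-.3972),.0245,np.radians(52.7))
o=r.get_obs();m,_=yaw_now(o)
im,d=viewer.grab_frame("wrist");P=cloud("wrist",d)
c=(.5203,-.397);b=np.hypot(P[...,0]-c[0],P[...,1]-c[1])<.042
q=(P[b&(P[...,2]>.0195)&(P[...,2]<.026)]-o["tcp_pos"])@m*1000;print("block in tool y",np.percentile(q[:,1],[.5,99.5]),"z",np.percentile(q[:,2],[.5,99.5]))
E
```

```text
clock: 17.62
tcp_pos: [0.52, -0.3987, 0.0654]
orientation: [-1.848, 0.623, 1.847]
contact_force: [0.5, 0.1, 0.4]
grip_width: 0.0096
clk 17.625 turn 0.001 shift [40.9 -1.2  1. ] J7 -1.68
block in tool y [-26.24    23.5013] z [-23.1721  20.6842]
```

```bash
python3 -m pendant '[0,15,-1.3,1.1,0, 0,12,0,0,0, 0,4,0,0,0, 0,3,0,0,0, 0,3,0,0,0, 0,2,0,0,0, 0,1.5,0,0,0, 0,0,0,0,0]'
python3 - <<'E'
from h import *
plan((.5200,-.3972),.0245,np.radians(52.7))
E
```

```text
clock: 18.68
tcp_pos: [0.5199, -0.3971, 0.0244]
orientation: [-1.847, 0.623, 1.847]
contact_force: [0.6, 0.2, -0.5]
grip_width: 0.0095
clk 18.675 turn 0.001 shift [-0.1  0.  -0.1] J7 -1.68
```

```bash
python3 -m pendant '[0,0.4,0,0,0, 34,0,0,0,0, 34,0,0,0,0, 34,0,0,0,0, 34,-30,0,0,0, 34,-50,0,0,0, 34,-50,0,20,0, 34,0,0,0,0, 34,0,0,0,0]'
cat > chk.py <<'E'
from h import *
im,d=viewer.grab_frame("wrist");P=cloud("wrist",d)
for n,c in (("h1",(.5478,-.3216)),("h2",(.5199,-.3971))):
    b=np.hypot(P[...,0]-c[0],P[...,1]-c[1])<.035
    print(n,*meas(P,b,.0265,.036),"block",*meas(P,b,.0195,.0235),"floor",*meas(P,b&(np.hypot(P[...,0]-c[0],P[...,1]-c[1])<.017),.015,.0185)[3:])
hsv=cv2.cvtColor(im[...,::-1].copy(),cv2.COLOR_BGR2HSV)
red=((hsv[...,0]<8)|(hsv[...,0]>172))&(hsv[...,1]>130)
b=np.hypot(P[...,0]-.62,P[...,1]+.39)<.03
try:
    mk=red&b&(P[...,2]>.09);print("ptr",*meas(P,red&b,.09,.13),np.argwhere(mk).mean(0));k=cv2.erode(mk.astype(np.uint8),np.ones((3,3)));print("eroded z",np.median(P[k>0][:,2]),k.sum())
except Exception as e: print("noptr",e)
save(im[:300],__import__("sys").argv[1])
E
python3 chk.py w9.png; python3 -c "
from h import *
plan((.4752,-.0865),.146,np.radians(52.7))"
```

```text
clock: 19.8
tcp_pos: [0.5038, -0.3848, 0.1538]
orientation: [-1.847, 0.623, 1.848]
contact_force: [-0.5, 0.0, -0.0]
grip_width: 0.0339
h1 [ 0.5471 -0.3219] [11.1015 22.2132] 52.405113220214844 28.74936586657731 280 block [ 0.5456 -0.3204] [50.3299 52.211 ] 52.455909729003906 20.71325905018456 2142 floor 16.888499399429076 140
h2 [ 0.519  -0.3973] [10.0437 21.4963] 52.56817626953125 28.71041642140526 287 block [ 0.5175 -0.3952] [49.9269 52.5002] 52.46199035644531 20.788205655653673 2270 floor 16.819348766425435 219
ptr [ 0.6213 -0.391 ] [11.0041 30.9433] 70.83793640136719 103.01501899170778 896 [ 66.3214 203.8069]
eroded z 0.1030770419567741 706
clk 19.85 turn 0.001 shift [   7.3 -220.   203.2] J7 -1.68
```

View pics/w9.png

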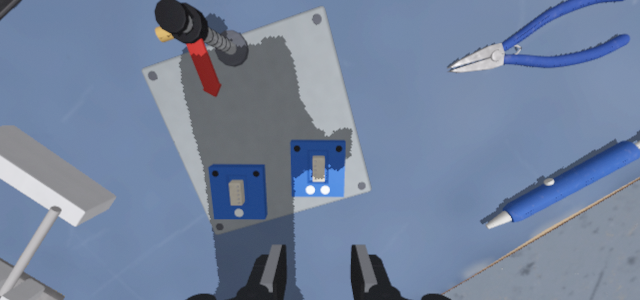

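Both headers lie square in their pockets, at (236,193) and (318,168), with tops 8.0 mm above the blocks. The pointer's top is at 103.0 mm raw, about 104.4 mm after correcting the bias against the known block heights. Its mid-thickness is then about 103.0 mm, which agrees with the two earlier measurements. Now the loupe.

```bash
python3 -m pendant '[80,0,-44,40,0, 80,0,-44,40,0, 80,0,-44,40,0, 80,0,-44,40,0, 80,0,-44,43,0, 80,40,0,0,0, 80,40,0,0,0, 80,0,0,0,0, 80,0,0,0,0]' 30
python3 - <<'E'
from h import *
im,d=viewer.grab_frame("wrist");P=cloud("wrist",d);save(im,"w10.png")
b=np.hypot(P[...,0]-.4752,P[...,1]+.0865)<.032
k=b&(P[...,2]>.0225)&(P[...,2]<.029);q=P[k]
print(*meas(P,b,.0225,.029));c,rad=cv2.minEnclosingCircle((q[:,:2]*1000).astype(np.float32));print(c,rad)
plan(np.array(c)/1000,.008,np.radians(52.7))
b=np.hypot(P[...,0]-.4752,P[...,1]+.0865);
for z in range(2,30,3):
    s=b[(P[...,2]*1000>z)&(P[...,2]*1000<z+3)&(b<.03)];print(z,len(s),np.percentile(s,95) if len(s) else None)
E
```

```text
clock: 20.98
tcp_pos: [0.4759, -0.0872, 0.0743]
orientation: [-1.847, 0.623, 1.848]
contact_force: [0.7, 0.0, 0.0]
grip_width: 0.0801
[ 0.4756 -0.0863] [40.7297 40.8535] 54.835838317871094 26.018677574377786 903
(475.37115478515625, -86.24110412597656) 20.943344116210938
clk 21.025 turn 0.0 shift [66.9 -0.1  1.6] J7 -2.25
2 1157 0.029655737631495507
5 86 0.019842422023777832
8 663 0.019229458039352033
11 838 0.018890402917558537
14 180 0.018960206389063313
17 142 0.018661314507120257
20 136 0.01766284233791525
23 413 0.020608807940092105
26 462 0.02057637022595495
29 0 None
```

View pics/w10.png

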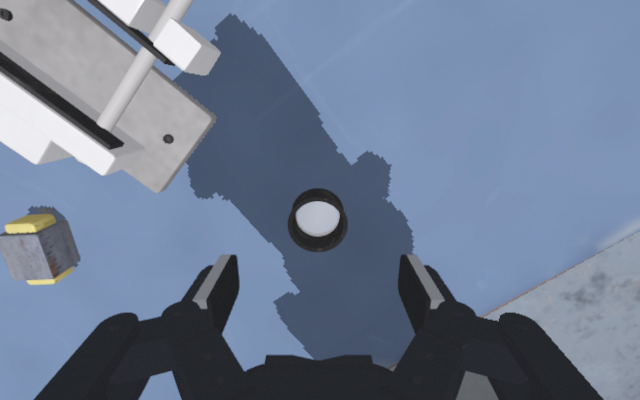

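The loupe is centred between the open jaws at (318,220), with nothing near it.

```bash
python3 -m pendant '[80,25,0,1.5,0, 80,27,0,0,0, 80,15,0,0,0, 80,0,0,0,0, 0,0,0,0,0, 0,0,0,0,0, 0,0,0,0,0, 0,0,0,0,0, 0,0,0,0,0]' 30
python3 - <<'E'
from h import *
im,d=viewer.grab_frame("wrist");P=cloud("wrist",d);o=r.get_obs();m,_=yaw_now(o)
b=np.hypot(P[...,0]-.4752,P[...,1]+.0865)<.027
q=(P[b&(P[...,2]>.0225)&(P[...,2]<.029)]-o["tcp_pos"])@m*1000
print(len(q),np.percentile(q,[.5,50,99.5],axis=0));print(o["tcp_pos"])
E
```

```text
clock: 22.15
tcp_pos: [0.4751, -0.0862, 0.008]
orientation: [-1.849, 0.623, 1.846]
contact_force: [-1.5, -1.3, 7.5]
grip_width: 0.0392
2044 [[-20.7143 -23.6991 -20.3313]
 [-17.4118   0.1646  -1.0183]
 [-14.5432  23.8276  20.0221]]
[ 0.4751 -0.0862  0.008 ]
```

```bash
python3 -m pendant '[0,-20,0,0,0, 0,-40,0,0,0, 0,-50,0,0,0, 0,-25,0,0,0, 0,0,0,0,0, 0,0,0,0,0]'
cat > lp.py <<'E'
from h import *
from scipy.optimize import least_squares
o=r.get_obs();m,_=yaw_now(o)
im,d=viewer.grab_frame("wrist");P=cloud("wrist",d);Q=(P-o["tcp_pos"])@m*1000
rr=np.hypot(Q[...,1],Q[...,2])
k=(rr<24)&(Q[...,0]<-8)&(Q[...,0]>-25)&(np.abs(Q[...,1])<17)&(d>0)
q=Q[k]; print(len(q))
# ring: topmost points: rim annulus
def ang(q):
    a=np.degrees(np.arctan2(q[:,2],q[:,1]));return a
a=ang(q);rad=np.hypot(q[:,1],q[:,2])
for lo in range(-180,180,30):
    s=(a>=lo)&(a<lo+30)&(rad>18); 
    if s.sum()>5: print(lo,s.sum(),"x min/med",np.percentile(q[s,0],[5,50]).round(1),"rmax",np.percentile(rad[s],98).round(1))
s=(rad>18.5)&(q[:,0]<-15)
c,R_=cv2.minEnclosingCircle(q[s][:,1:].astype(np.float32));print("circle",c,R_)
A=np.c_[q[s][:,1:],np.ones(s.sum())];print("plane",np.linalg.lstsq(A,q[s][:,0],rcond=None)[0])
print(o["tcp_pos"],o["grip_width"]);save(im,__import__("sys").argv[1])
E
python3 lp.py w11.png;python3 -c "
from h import *
plan((.5192,-.3972),.121,np.radians(52.7))"
```

```text
clock: 22.95
tcp_pos: [0.4738, -0.0861, 0.1415]
orientation: [-1.847, 0.623, 1.848]
contact_force: [-0.5, -0.3, -0.4]
grip_width: 0.0397
2138
-180 7 x min/med [-17.3 -17.1] rmax 18.9
-150 103 x min/med [-17.6 -16.8] rmax 20.1
-120 150 x min/med [-17.6 -16.6] rmax 20.3
-90 177 x min/med [-17.8 -16.4] rmax 20.6
-60 146 x min/med [-17.9 -16.8] rmax 20.7
-30 10 x min/med [-17.6 -17.3] rmax 19.0
0 17 x min/med [-17.5 -15.7] rmax 19.1
30 159 x min/med [-17.8 -16.6] rmax 21.2
60 154 x min/med [-18.  -16.6] rmax 21.3
90 108 x min/med [-18.  -17.1] rmax 20.8
120 80 x min/med [-17.7 -17.1] rmax 20.8
150 8 x min/med [-18.  -17.4] rmax 19.2
circle (0.2450411021709442, 0.3111858367919922) 21.257272720336914
plane [ -0.0022  -0.0085 -16.9476]
[ 0.4738 -0.0861  0.1415] 0.039739436955790554
clk 23.0 turn 0.001 shift [  19.9  219.9 -224.9] J7 -2.22
```

The loupe is held level, with rim slopes under 0.5°, and its lower rim is about 8 mm below the TCP. I'll carry it to nest 2.

```bash
python3 -m pendant '[0,0,36,-37,0, 0,0,36,-37,0, 0,0,36,-37,0, 0,0,36,-37,0, 0,0,36,-37,0, 0,0,36,-37,0, 0,0,4,-2.5,0, 0,0,0,0,0, 0,0,0,0,0]'
python3 - <<'E'
from h import *
plan((.5197,-.3972),.1111,np.radians(52.7))
E
```

```text
clock: 24.12
tcp_pos: [0.5201, -0.3949, 0.1413]
orientation: [-1.847, 0.62, 1.85]
contact_force: [0.3, -0.1, -1.0]
grip_width: 0.0394
clk 24.125 turn 0.003 shift [30.2  2.1 -1.1] J7 -1.68
```

```bash
python3 -m pendant '[0,15,2,-1,0, 0,10,0,0,0, 0,5,0,0,0, 0,0,0,0,0, 0,0,0,0,0, 0,0,0,0,0]'
python3 - <<'E'
from h import *
plan((.5197,-.3972),.1111,np.radians(52.7))
for n in("scene","top"):
    im,d=viewer.grab_frame(n);P=cloud(n,d)
    # biases against known block / pointer
    hsv=cv2.cvtColor(im[...,::-1].copy(),cv2.COLOR_BGR2HSV)
    red=((hsv[...,0]<8)|(hsv[...,0]>172))&(hsv[...,1]>110)
    b=np.hypot(P[...,0]-.62,P[...,1]+.39)<.035
    q=P[b&red&(P[...,2]>.08)&(P[...,2]<.12)];print(n,"ptr",len(q),np.percentile(q[:,2],[5,25,50,75,95]) if len(q) else "")
    for k in("eye_loupe","header_1"):
        for s in nets.silhouettes(k,n)[:3]:
            mk=s["mask"];q=P[mk];print(n,k,round(s["score"],2),mk.sum(),np.median(q,0),"z",np.percentile(q[:,2],[1,5,50,95,99]))
    if n=="scene": np.save("sP.npy",P);save(im,"s2.png")
E
```

```text
clock: 24.88
tcp_pos: [0.5198, -0.3995, 0.1125]
orientation: [-1.848, 0.623, 1.847]
contact_force: [0.4, -0.3, -0.4]
grip_width: 0.0395
clk 24.875 turn 0.001 shift [ 1.4 -1.8  1.5] J7 -1.68
scene ptr 19 [0.1024 0.1036 0.1041 0.1046 0.1059]
scene eye_loupe 0.49 147 [ 0.5162 -0.388   0.1213] z [0.1064 0.1082 0.1213 0.1299 0.1306]
scene header_1 0.4 38 [ 0.5465 -0.3167  0.0283] z [0.0196 0.0205 0.0283 0.0311 0.0318]
top ptr 63 [0.102  0.1034 0.1043 0.1051 0.1067]
top eye_loupe 0.6 117 [ 0.51   -0.3909  0.1157] z [0.1064 0.1097 0.1157 0.131  0.1333]
top header_1 0.54 37 [ 0.5191 -0.3934  0.0288] z [0.0164 0.0204 0.0288 0.0321 0.0333]
top header_1 0.5 114 [ 0.51   -0.3905  0.1156] z [0.1057 0.1087 0.1156 0.1309 0.1316]
```

```bash
python3 chk.py x.png; python3 lp.py y.png
```

```text
h1 [ 0.5479 -0.3227] [11.6598 21.7403] 51.08230972290039 29.52076735394374 359 block [ 0.5461 -0.3206] [50.6072 52.5005] 52.52604675292969 21.522647349326352 2777 floor 17.420807221942557 143
h2 [ 0.5196 -0.3972] [10.2702 22.3193] 52.91931915283203 29.636261778359692 356 block [ 0.5192 -0.3963] [50.0362 50.1359] 52.81223678588867 21.549963569912624 2349 floor 17.55576580461421 234
ptr [ 0.6217 -0.3913] [10.639  31.4338] 70.20706176757812 103.95913960691341 1305 [106.7249 173.8889]
eroded z 0.103988662825029 1061
2198
-180 9 x min/med [-17.9 -17.3] rmax 19.0
-150 114 x min/med [-18.1 -17. ] rmax 20.2
-120 174 x min/med [-18.  -16.8] rmax 20.6
-90 202 x min/med [-18.3 -16.8] rmax 20.7
-60 141 x min/med [-18.3 -17.3] rmax 20.9
-30 8 x min/med [-18.1 -17.2] rmax 19.0
0 11 x min/med [-18.  -17.3] rmax 19.1
30 124 x min/med [-18.4 -17.4] rmax 20.7
60 116 x min/med [-18.1 -17.2] rmax 21.0
90 103 x min/med [-18.2 -17.3] rmax 21.0
120 77 x min/med [-18.4 -17.5] rmax 20.4
150 9 x min/med [-18.3 -17.5] rmax 19.3
circle (-0.14147146046161652, 0.3381898105144501) 21.45292854309082
plane [ -0.005   -0.007  -17.2932]
[ 0.5196 -0.3993  0.1121] 0.03980614416415968
```

```bash
python3 -m pendant '[0,1.2,-1.8,1.3,0, 0,0,0,0,0, 0,0,0,0,0, 0,0,0,0,0]'
python3 -c "
from h import *
plan((.5197,-.3972),.1111,np.radians(52.7));print(r.get_obs()['tcp_pos'],np.abs(r.get_obs()['qvel']).max())"; python3 lp.py z.png | tail -4; python3 chk.py q.png
```

```text
clock: 25.78
tcp_pos: [0.5196, -0.3971, 0.1108]
orientation: [-1.848, 0.623, 1.847]
contact_force: [0.3, -0.3, -0.5]
grip_width: 0.0394
clk 25.775 turn 0.001 shift [-0.3  0.  -0.1] J7 -1.68
[ 0.5196 -0.3971  0.1108] 0.0012420073919412894
150 9 x min/med [-18.  -17.6] rmax 19.2
circle (0.3569202721118927, -0.02030363865196705) 20.92387580871582
plane [ -0.0062  -0.0101 -17.2934]
[ 0.5196 -0.3971  0.1108] 0.039398541768818844
h1 [ 0.5476 -0.3224] [11.4679 22.2997] 53.0677375793457 29.49317466802498 377 block [ 0.5459 -0.3204] [50.5305 53.3442] 52.63319778442383 21.569261233516823 2825 floor 17.64869663278304 145
h2 [ 0.5193 -0.3976] [10.3959 22.2384] 53.07822799682617 29.61862879895179 376 block [ 0.5195 -0.3966] [50.0676 49.2406] 52.38862228393555 21.589945294490846 2425 floor 17.60187075085995 233
ptr [ 0.6218 -0.3914] [10.8365 31.1691] 69.52720642089844 104.03223741528666 1339 [104.0284 175.9447]
eroded z 0.10407237486378079 1104
```

The loupe is centred within about 0.5 mm and level within 0.6°. Its lower rim is at about 102.8 mm, against a pointer height of about 103.0 mm. I'll hand in.

```bash
python3 -c "
from bench import r
print(r.hand_in(), r.get_obs()['clock'])"
```

```text
the job is handed in; nothing more can be done
the job is handed in; nothing more can be done
```

The job is handed in, at about 26 s on the robot's clock. One header sits in the one-dot nest, the other was set afterwards in the two-dot nest, and the gripper is still holding the loupe above the second.

- **Headers:** both tops read 8.0 mm above the block tops, which is fully seated. Both lie square in the pockets, pins up.
- **Loupe:** it is centred over the two-dot header to within about 0.5 mm and level to within about 0.6°. Its lower rim is at about 102.8 mm.
- **Pointer:** I measured it at about 103.0 mm, so the rim is within about 0.2 mm by my figures. Pointer height readings from different views spread by about 1 mm, so that difference is only good to about 1 mm.
- **Pocket direction:** the brief says the nests' x is parallel to the plate's, which points at the gauge post. The nest blocks are visibly turned about 17° from that, so I used the pocket direction I measured.
- **Not confirmed by eye:** I had used up the picture limit before the loupe was lifted, so its final pose rests on depth measurements alone.
- **Bystanders:** nothing was commanded near the transformer, the tape roll or the pointer. I did not re-measure the transformer or tape at the end.

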